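# Press the lid home on a tin with the ratchet lid press

## Robot

A 6-joint arm with a two-finger parallel gripper is mounted at the origin on the work surface. World frame = base frame: x ahead of the robot, y to its left, z up, the work surface at z = 0. Lengths are in m, angles in rad, forces in N, time in s.
With the tool pointing down it reaches from about 0.35 to 0.725 m from the base axis. Payload 6 kg.
Tool frame: the origin (TCP) lies on the centre line of the jaws, within the pads' length; the fingertips stand 19 mm ahead of it and the grasp point (between the pads) is the TCP; z points along the fingers, y is the line along which they close (so a half turn about z gives the same grasp; the last joint's range is limited). The gripper opens to 85 mm and grips with 20 to 120 N. Pads are 22 mm wide; open, the fingers measure 114 mm over their backs; the gripper's body (76 mm by 85 mm) begins 54 mm behind the grasp point. The pads swing forward as they close: fully open they stand 13 mm farther back than shut.
Start: joints at [-0.877, 0.04, 0.085, 0, -1.615, -0.334], TCP at [0.211, -0.562, 0.229] pointing down, gripper open.
Joint ranges: [-2.56, 2.56], [-1.29, 2.01], [-1.08, 1.49], [-3.29, 1.98], [-2.81, -0.18], [-2.99, 2.99]. Speed limits (rad/s): [2.57, 2.57, 3.01, 3.14, 3.14, 3.14].

## Interface

Orientations are given as a unit quaternion [w, x, y, z].
In Python, from rig import ctrl, cams, nets gives the robot as it stands.
- The arm moves only by the tool step_arm, never from a script. Its argument "deltas" is a list of rows, each a list of 5 numbers: the shift along the tool's x, y, z in mm, then the turn about the tool's z in rad, then the finger opening in mm, from 0 to 85.4. A call has 1 to 12 rows; each row shifts and turns the commanded pose from where the row before left it, along the tool's axes as they then stand; what a row does not reach is not made up. A row lasts 1/10 s, in which the tool goes at most 50 mm and 8.59 degrees, less where a joint would pass 70% of its speed; a pose out of reach is approached as far as the arm can. A call with a gripper value outside its range is refused whole. The fingers move at their own pace and stop on an object; "squeeze" is the grip in N (left out, the last holds). Time passes only in rows, so rows that do not move let the fingers close. It gives the time, the measured TCP pose, the force, the opening and the grip force at its end, in the units of the state.
- ctrl.sense(): the state, without advancing time (a new reading comes with each control period).
- cams.grab_frame(name): name is "scene" or "top"; returns a dict with "image" (400x640x3 uint8, red, green, blue), "intrinsics" (3x3 intrinsics, pixels), "position" and "attitude" of the camera in the world. Camera axes: x right, y up, looking along -z (the intrinsics and any distortion apply to the point x, -y, -z); pixel columns grow to the right and rows downward; lengths in m; the calibration is good to about 2 mm. A picture is of the moment at which its call begins. There is no depth.
- ctrl.close_job(): hands the job in; it is judged then, once.
Trained networks look in a picture, given as the dict that the camera call returned (one of the last four; its "shot" number tells which), for a name from the list of things; names that differ only in an ending like _2 or _b are one class to them, and where a whole thing is asked for, a point or a joint stands for the part that bears it (a point fixed in the world has none). Each returns a list of dicts, best first, with "p" (0 to 1); they miss things now and then, are a little off and sometimes report something else, mostly with a low value. They report only what shows in the picture. A call takes as long as a camera call.
- nets.find_in(label, picture): "centre" ([x, y, z] in m, in world coordinates, good to about 4 mm: the middle of the surface that is visible of it).
- nets.outline_of(label, picture): "region" (400x640 bool, what is visible of it).
The state is a dict: "clock": time; "q": joint angles; "joint_velocities": joint speeds; "tau": joint torques, N m; "tool_pos": TCP position; "tcp_rot": TCP orientation; "contact_force": force on the tool from outside, world axes, zero at the start; "moment": the same for the moment, N m; "finger_gap": finger opening in m; "grip_force": force on a finger pad.
Only numpy, scipy, OpenCV 4.12 (cv2) and the standard library are available. Lean on these libraries where they do the work, as an engineer would, in place of code of your own. Each camera call takes 0.05 s, during which the arm holds its last target. There are 200 camera calls.

## Task

Close the tin standing in the counter-top press: pump the trigger until the ram has pushed the lid fully home, working gently and stopping as soon as you feel the lid bottom out, because one hard squeeze beyond that crushes the tin. Then press the release button until the ram has sprung all the way back up. Work only the trigger and the button, do not push the ram, lid or tin by hand, and leave the other goods on the counter alone.

Things in the scene. Friction and masses are not known exactly. Their poses are not given: they have to be found in the camera images.
- press: Grey cast lid press fixed to the counter, yawed at random. Origin on the counter below the ram's vertical axis; -x points to the trigger (front), +x to column and release button, z up. Base plate 165 x 130 x 12 mm; head: box 160 to 230 mm above the counter, x -30 to 95 mm, 56 mm wide. The ram's steel rack bar stands out of the head's top on the axis, up to 278 mm, sinking as the ram advances.
- press_trigger (a joint): Trigger: forked lever on a level pin 42 mm behind the ram's axis, 217 mm up; black paddle at its front, 127 mm from the pin. Rad: 0 let go (springs back; slants 0.20 up), 0.40 fully down. Takes hold of the rack at about 0.15, then 3.5 mm of paddle moves the ram 1 mm. Past about 0.37 the ratchet keeps the next tooth (8 mm a pump); stopped short, the ram falls back one tooth, the lid stays where it is.
- trigger_pad (a point): Centre of the top of the black paddle (44 mm front to back, 36 wide): press straight down with shut fingertips. At rest 81 mm before the ram's axis, 249 mm up; a pump is 47 mm down (50: hard stop, force jumps), then let it up fully. 5 to 10 N with the ram free, 9 to 12 N as the lid slides; when the lid bottoms the force climbs 1 to 2 N per mm: 14 to 16 N is enough, from 20 N the tin is crushed.
- press_release (a joint): Release button: black, round, 22 mm across, on top of the head 70 mm behind the ram's axis, pressed straight down. Metres: 0 up, 0.012 fully down (press 11 mm); takes 3 to 11 N. From about 7 mm down it frees the ratchet and the ram springs up by itself in about 0.5 s, if the trigger is fully let go. It dips and clicks by itself as the ram advances.
- release_top (a point): Centre of the release button's top face, 252 mm above the counter when up.
- pad_face (a point): Centre of the underside of the ram's pad, 1 to 2 mm below the ram's origin.
- tin: Metal tin with a paper label, 64 mm across, 70 mm tall, standing loose between four small lugs on the press base under the ram. Origin: centre of its underside (12 mm above the counter), z up.
- lid (a joint): How far the push-in lid stands proud of home, in m: 5 to 9 mm at the start, 0 when its flange sits on the tin's rim. It slides in stiffly, at about 13 N under the ram, and stays where it has been pushed.
- lid_top (a point): Centre of the lid's top face (58 mm across); 85 mm above the counter when the lid is home.
- seat (a point): Point on the press base on the ram's axis, where the tin's underside stands.
- jar: Bystander: glass jar with a cap, 68 mm across, 110 mm tall, origin at its underside. Leave alone.
- shut_tin: Bystander: another, already shut tin, 64 mm across, 72 mm tall, away from the press, origin at its underside. Leave alone.
- carton: Bystander: carton 60 x 130 x 45 mm, origin at its underside. Leave alone.
- press_pad: The ram's round rubber-faced pad (44 mm across, 9 mm thick, stiffly sprung), which bears on the lid; a nut sets it 1 to 2 mm below the ram's origin. Origin at its underside. Not to be pushed directly.
- press_ram: The ram: steel rack bar 10 x 32 mm, the pad at its lower end. Origin on its axis, 123.5 mm above the counter with the ram fully up and that much lower as it has advanced (56 mm at most). A spring lifts it; the ratchet holds it tooth by tooth (8 mm) until the release is pressed. It starts 8 to 24 mm down; the lid bottoms at about 37 mm. Not to be pushed directly.

How it is judged:
On the way, in this order (a step that is already met when the one before it is completed fails the run):
1. the lid is fully home (less than 1.2 mm proud) with the ram bearing on it (value of joint lid below 0.0012 m and contact force between press_pad and tin above 3 N), for 0.1 s.
2. the ram has been released and is back up (within 4 mm of its top) (z of press_ram in the frame of press above 0.1195 m), for 0.2 s.
At the end, for the whole second after the job is handed in: The lid is home (less than 1.5 mm proud), the ram is back up (within 4 mm of its top), trigger and release button are let go (trigger within 0.06 rad, button within 2 mm of rest), and the tin stands upright (within 0.08 rad), at rest, within 8 mm of its place under the ram (value of joint lid below 0.0015 m and z of press_ram in the frame of press above 0.1195 m and value of joint press_trigger below 0.06 rad and value of joint press_release below 0.002 m and horizontal distance between tin and seat below 0.008 m and angle between tin's own z axis and vertical below 0.08 rad and linear speed of tin below 0.02 m/s); the robot touches nothing.
It fails at once if the tin is crushed: the ram bears on it with more than 45 N (contact force between press_pad and tin above 45 N).
It fails at once if the robot pushes the ram, lid or tin itself (more than 3 N) (contact force between any of the arm, the fingers and tin above 3 N or contact force between any of the arm, the fingers and press_ram above 3 N or contact force between any of the arm, the fingers and press_pad above 3 N).
It fails at once if a bystander (jar, shut tin or carton) is moved more than 20 mm (distance of any of jar, shut_tin, carton from where it was at the start of the episode above 0.02 m).
It also fails if it takes over 58 s, if anything falls off the work surface, if the arm or the gripper's body presses on something with over 40 N, if the wrist force passes 120 N, or if a joint passes its speed limit or range.

## Working session

There is one attempt and no reset: what is moved stays moved. The work goes in short steps, Python scripts to look and compute and a tool call to move; the robot and the scene stay as the last step left them, time stands still between calls to the robot, and variables do not carry over. Pictures are saved under pics/ and viewed, at most 10 in all, crops included, and the job is handed in when it is done.

Besides the shell and the picture viewer there is one more tool, called after "Emit:" by a JSON object that holds its "op" and its "data", one argument or row to a line. step_arm: Moves the arm, as the interface text tells. Its arguments: {"type":"object","properties":{"deltas":{"type":"array","items":{"type":"array","items":{"type":"number"}}},"squeeze":{"type":"number"}},"required":["deltas"]}

```bash
mkdir -p pics; ls
python3 - <<'E'
from rig import ctrl,cams,nets
import cv2,numpy as np
s=ctrl.sense();print({k:np.round(v,3) for k,v in s.items()})
ims=[]
for c in("scene","top"):
    f=cams.grab_frame(c);ims.append(f["image"])
    print(c,np.round(f["position"],3),f["attitude"],f["intrinsics"])
    for n in("press","trigger_pad","release_top","press_trigger","press_release","tin","lid_top","press_ram","jar","shut_tin","carton"):
        r=nets.find_in(n,f)
        print(n,[(np.round(x["centre"],3),round(x["p"],2)) for x in r[:2]])
    cv2.imwrite(f"pics/{c}0.png",f["image"][...,::-1])
E
```

```text
pics
{'clock': np.float64(0.0), 'q': array([-0.877,  0.041,  0.084, -0.   , -1.615, -0.334]), 'joint_velocities': array([ 0.001,  0.001,  0.002,  0.   , -0.002, -0.001]), 'tau': array([ 1.0000e-03, -3.6821e+01,  3.4742e+01,  6.9320e+00, -5.0000e-03,
       -0.0000e+00]), 'tool_pos': array([ 0.211, -0.561,  0.228]), 'tcp_rot': array([-0.   , -0.179,  0.984,  0.001]), 'contact_force': array([0.442, 0.603, 0.513]), 'moment': array([-0.007, -0.014,  0.025]), 'grip_force': np.float64(0.0), 'finger_gap': np.float64(0.086)}
scene [ 1.026 -0.517  1.375] [0.89247951 0.24375911 0.10505278 0.36472693] [[511.79095842   0.         307.59604917]
 [  0.         511.79095842 196.26309579]
 [  0.           0.           1.        ]]
press [(array([0.639, 0.044, 0.183]), 0.75)]
trigger_pad [(array([0.574, 0.014, 0.238]), 0.71), (array([0.628, 0.034, 0.091]), 0.28)]
release_top []
press_trigger [(array([0.57 , 0.013, 0.245]), 0.86)]
press_release [(array([0.679, 0.074, 0.25 ]), 0.62)]
tin [(array([0.632, 0.02 , 0.076]), 0.61), (array([ 0.66 , -0.322,  0.076]), 0.57)]
lid_top []
press_ram [(array([0.62 ,
[... 282 characters left out ...]
[508.89749406   0.         318.53900441]
 [  0.         508.89749406 191.86377419]
 [  0.           0.           1.        ]]
press [(array([0.614, 0.058, 0.232]), 0.56)]
trigger_pad [(array([0.571, 0.017, 0.246]), 0.71)]
release_top [(array([0.674, 0.075, 0.253]), 0.62)]
press_trigger [(array([0.566, 0.02 , 0.238]), 0.89)]
press_release [(array([0.669, 0.077, 0.253]), 0.45)]
tin [(array([0.589, 0.051, 0.082]), 0.66)]
lid_top [(array([ 0.386, -0.387,  0.048]), 0.54)]
press_ram [(array([0.626, 0.344, 0.11 ]), 0.61)]
jar [(array([0.626, 0.343, 0.111]), 0.85)]
shut_tin [(array([ 0.64 , -0.314,  0.072]), 0.98), (array([0.563, 0.02 , 0.239]), 0.36)]
carton [(array([ 0.384, -0.394,  0.045]), 0.6)]
```

```bash
cat > h.py <<'E'
import numpy as np
from scipy.spatial.transform import Rotation as R
def rot(f): 
    q=f["attitude"];return R.from_quat([q[1],q[2],q[3],q[0]]).as_matrix()
def ray(f,u,v,z):
    K=f["intrinsics"];d=rot(f)@np.array([(u-K[0,2])/K[0,0],-(v-K[1,2])/K[1,1],-1])
    p=np.array(f["position"]);return p+d*(z-p[2])/d[2]
def proj(f,P):
    K=f["intrinsics"];c=rot(f).T@(np.array(P)-f["position"]);return K[0,2]-K[0,0]*c[0]/c[2],K[1,2]+K[1,1]*c[1]/c[2]
E
python3 - <<'E'
from rig import ctrl,cams,nets
from h import *
import cv2
o=[]
for c in("scene","top"):
    f=cams.grab_frame(c)
    for n,z in(("press_trigger",.245),("press_release",.252)):
        r=nets.outline_of(n,f)
        for x in r[:1]:
            v,u=np.nonzero(x["region"]);print(c,n,x["p"],len(u),u.min(),u.max(),v.min(),v.max(),u.mean(),v.mean(),np.round(ray(f,u.mean(),v.mean(),z),4))
    uc,vc=map(int,proj(f,[.62,.045,.22]));print(c,uc,vc)
    print(proj(f,[.62,.045,.25]))
    a,b=max(vc-50,0),max(uc-50,0)
    o.append(cv2.resize(f["image"][a:a+100,b:b+100],(400,400),interpolation=2));print(a,b)
cv2.imwrite("pics/c1.png",np.hstack(o)[...,::-1])
E
```

```text
scene press_trigger 0.79 462 312 366 177 211 331.5844155844156 189.1818181818182 [0.5749 0.0135 0.245 ]
scene press_release 0.55 3731 311 387 175 261 353.35513267220585 217.11364245510586 [ 0.6724 -0.0115  0.252 ]
scene 352 197
(np.float64(352.8502654989215), np.float64(191.1204463314458))
147 302
top press_trigger 0.97 563 265 310 135 187 293.4671403197158 167.10301953818828 [0.571  0.0236 0.245 ]
top 284 152
(np.float64(283.3383711103776), np.float64(149.0689231465011))
102 234
```

View pics/c1.png

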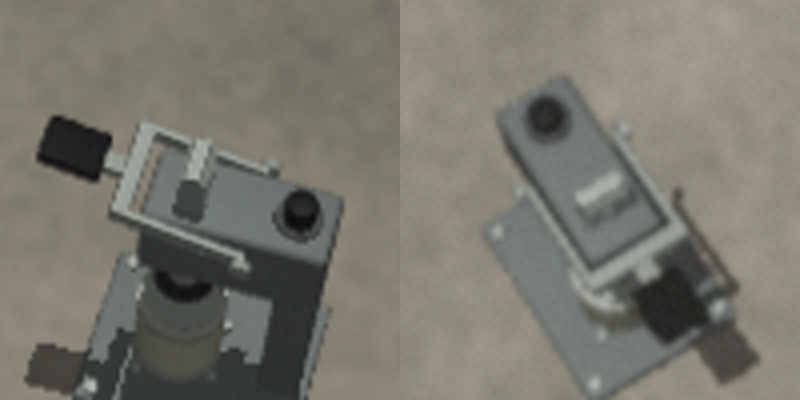

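View pics/scene0.png

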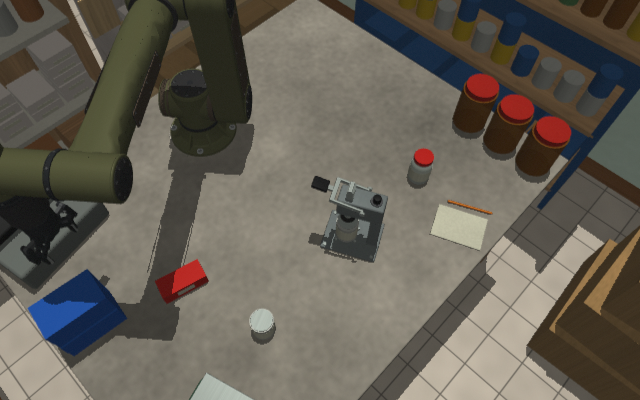

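The crops show the black paddle (scene ≈(320.5,184), top ≈(301.7,178)) and the black button (scene ≈(377,197.5), top ≈(270.3,130.5)). The press is clear of the bystanders.

Run:
```python
from rig import ctrl,cams,nets
from h import *
B={};fs={}
for c,p,b in(("scene",(320.4,183.3),(377,197.3)),("top",(301.5,177.9),(270.2,130.3))):
    f=cams.grab_frame(c);fs[c]=f
    P=ray(f,*p,.249);Q=ray(f,*b,.252);print(c,P.round(4),Q.round(4),np.linalg.norm((Q-P)[:2]),np.arctan2(*(Q-P)[1::-1]))
    B[c]=P,Q
P=(B["scene"][0]+B["top"][0])/2;Q=(B["scene"][1]+B["top"][1])/2
print(P,Q,np.arctan2(*(Q-P)[1::-1]))
```

```text
scene [0.5433 0.0044 0.249 ] [0.6771 0.0732 0.252 ] 0.15040055623857493 0.4753301424674158
top [0.5396 0.0059 0.249 ] [0.6733 0.0743 0.252 ] 0.15017531685102029 0.473027717547566
[0.54146471 0.00511951 0.249     ] [0.67517092 0.07374228 0.252     ] 0.4741797926798713
```

Emit:
{"op": "step_arm", "data": {
  "deltas": [
    [0,0,-35,0,0],
    [0,0,-35,0,0],
    [0,0,-35,0,0],
    [-28,23,0,0,0],
    [-28,23,0,0,0],
    [-28,23,0,0,0],
    [-28,23,0,0,0],
    [-28,23,0,0,0],
    [-28,23,0,0,0],
    [-28,23,0,0,0],
    [-28,23,0,0,0],
    [-28,23,0,0,0]
  ],
  "squeeze": 20
}}

```text
clock: 2.8
tool_pos: [0.3747, -0.2777, 0.3344]
tcp_rot: [0.0, -0.179, 0.984, -0.0]
contact_force: [0.1, -1.2, 0.5]
finger_gap: -0.0001
grip_force: 0.0
```

Emit:
{"op": "step_arm", "data": {
  "deltas": [
    [-28,23,0,0,0],
    [-28,23,0,0,0],
    [-28,23,0,0,0],
    [-28,23,0,0,0],
    [-28,23,0,0,0],
    [-28,23,0,0,0],
    [-28,23,0,0,0],
    [-28,23,0,0,0],
    [0,0,0,0,0],
    [0,0,0,0,0]
  ]
}}

```text
clock: 3.8
tool_pos: [0.5193, -0.0275, 0.3338]
tcp_rot: [-0.0, -0.18, 0.984, -0.0]
contact_force: [-0.5, -0.0, -0.4]
finger_gap: -0.0004
grip_force: 0.0
```

```bash
cat > d.py <<'E'
import sys
from rig import ctrl
from h import *
s=ctrl.sense();q=s["tcp_rot"];M=R.from_quat([q[1],q[2],q[3],q[0]]).as_matrix()
print("xt",M[:,0].round(3),"zt",M[:,2].round(3),s["tool_pos"],s["contact_force"],s["q"].round(2),s["clock"],s["finger_gap"])
t=np.array(list(map(float,sys.argv[1:4])));print("delta mm",(M.T@(t-s["tool_pos"])*1000).round(1))
E
python3 d.py .5415 .005 .280
```

```text
xt [-0.935 -0.353  0.001] zt [-0.001 -0.    -1.   ] [ 0.51928409 -0.02745168  0.33376056] [-0.45431259 -0.0235315  -0.4141255 ] [ 0.33 -0.13  0.11  0.   -1.81 -1.54] 3.8 -0.000373409575212223
delta mm [-32.3  22.5  53.7]
```

Emit:
{"op": "step_arm", "data": {
  "deltas": [
    [-16,11,0,0,0],
    [-16,11,0,0,0],
    [0,0,25,0,0],
    [0,0,25,0,0],
    [0,0,0,0,0],
    [0,0,0,0,0]
  ]
}}

```text
clock: 4.4
tool_pos: [0.5415, 0.0037, 0.2846]
tcp_rot: [-0.0, -0.179, 0.984, -0.0]
contact_force: [-0.4, -0.2, -0.5]
finger_gap: 0.0002
grip_force: 0.0
```

```bash
python3 d.py .5415 .005 .268
python3 - <<'E'
from rig import cams
from h import *
import cv2
o=[]
for c in("scene","top"):
    f=cams.grab_frame(c);u,v=map(int,proj(f,[.57,.03,.25]))
    o.append(cv2.resize(f["image"][v-50:v+50,u-50:u+50],(400,400),interpolation=2))
cv2.imwrite("pics/c2.png",np.hstack(o)[...,::-1])
E
```

```text
xt [-0.936 -0.352  0.   ] zt [-0.    -0.001 -1.   ] [0.54151931 0.0037407  0.28463385] [-0.4207117  -0.15788691 -0.48283777] [ 0.38 -0.1   0.05  0.   -1.72 -1.59] 4.4 0.00017463526398538498
delta mm [-0.4  1.2 16.6]
```

View pics/c2.png

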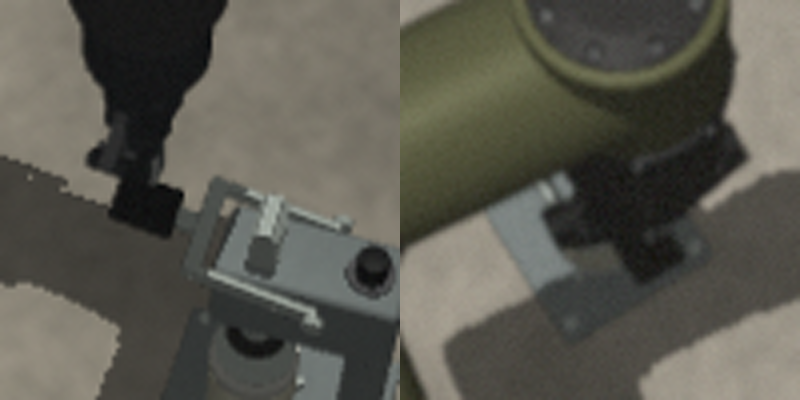

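The fingertip is right over the paddle (scene crop ≈(140,185)). I'll start the first pump.

Emit:
{"op": "step_arm", "data": {
  "deltas": [
    [0,1,8,0,0],
    [0,0,8,0,0],
    [0,0,5,0,0],
    [0,0,6,0,0],
    [0,0,6,0,0],
    [0,0,6,0,0],
    [0,0,0,0,0]
  ]
}}

```text
clock: 5.2
tool_pos: [0.5408, 0.0046, 0.2443]
tcp_rot: [-0.0, -0.179, 0.984, -0.0]
contact_force: [0.7, -0.1, 1.1]
finger_gap: 0.0001
grip_force: 0.4
```

Emit:
{"op": "step_arm", "data": {
  "deltas": [
    [0,0,6,0,0],
    [0,0,6,0,0],
    [0,0,6,0,0],
    [0,0,0,0,0]
  ]
}}

```text
clock: 5.6
tool_pos: [0.5407, 0.0044, 0.2265]
tcp_rot: [-0.0, -0.179, 0.984, -0.0]
contact_force: [-2.8, -1.1, 5.3]
finger_gap: -0.0
grip_force: 2.3
```

Emit:
{"op": "step_arm", "data": {
  "deltas": [
    [0,0,3,0,0],
    [0,0,2,0,0],
    [0,0,0,0,0]
  ]
}}

```text
clock: 5.9
tool_pos: [0.5407, 0.0044, 0.2225]
tcp_rot: [-0.0, -0.179, 0.984, -0.0]
contact_force: [-3.2, -1.9, 5.5]
finger_gap: -0.0002
grip_force: 2.6
```

Emit:
{"op": "step_arm", "data": {
  "deltas": [
    [0,0,1.5,0,0],
    [0,0,1,0,0],
    [0,0,0,0,0]
  ]
}}

```text
clock: 6.2
tool_pos: [0.5408, 0.0044, 0.2203]
tcp_rot: [-0.0, -0.179, 0.984, -0.0]
contact_force: [-4.0, -1.6, 6.2]
finger_gap: 0.0003
grip_force: 3.0
```

Run:
```python
from rig import cams
from h import *
import cv2
f=cams.grab_frame("scene");u,v=map(int,proj(f,[.6,.03,.2]))
cv2.imwrite("pics/c3.png",cv2.resize(f["image"][v-50:v+50,u-50:u+50],(600,600),interpolation=2)[...,::-1])
```

```text
(no output)
```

View pics/c3.png

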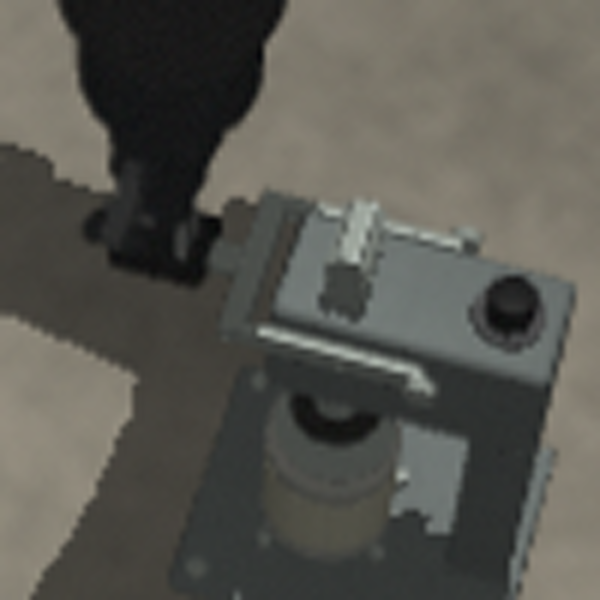

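The picture shows the lever pressed down to about level and the rack sinking. I'll go a little deeper to make sure of the tooth; the ram is still free, so this is safe.

Emit:
{"op": "step_arm", "data": {
  "deltas": [
    [0,0,1,0,0],
    [0,0,0,0,0]
  ]
}}

```text
clock: 6.45
tool_pos: [0.5408, 0.0044, 0.2194]
tcp_rot: [0.0, -0.179, 0.984, -0.0]
contact_force: [-2.5, -1.8, 6.2]
finger_gap: 0.0002
grip_force: 3.1
```

Emit:
{"op": "step_arm", "data": {
  "deltas": [
    [0,0,-12,0,0],
    [0,0,-14,0,0],
    [0,0,-14,0,0],
    [0,0,-12,0,0],
    [0,0,0,0,0],
    [0,0,0,0,0],
    [0,0,0,0,0]
  ]
}}

```text
clock: 7.15
tool_pos: [0.5407, 0.0049, 0.2697]
tcp_rot: [-0.001, -0.179, 0.984, 0.0]
contact_force: [0.4, 0.0, -0.8]
finger_gap: -0.0001
grip_force: 0.0
```

Emit:
{"op": "step_arm", "data": {
  "deltas": [
    [0,0,8,0,0],
    [0,0,8,0,0],
    [0,0,8,0,0],
    [0,0,6,0,0],
    [0,0,0,0,0]
  ]
}}

```text
clock: 7.65
tool_pos: [0.5406, 0.0046, 0.2394]
tcp_rot: [-0.001, -0.179, 0.984, -0.0]
contact_force: [-0.4, -0.4, 0.8]
finger_gap: 0.0002
grip_force: 0.6
```

Emit:
{"op": "step_arm", "data": {
  "deltas": [
    [0,0,4,0,0],
    [0,0,4,0,0],
    [0,0,0,0,0]
  ]
}}

```text
clock: 7.95
tool_pos: [0.541, 0.0046, 0.2324]
tcp_rot: [-0.0, -0.179, 0.984, -0.0]
contact_force: [-0.5, 0.0, 2.3]
finger_gap: -0.0001
grip_force: 1.4
```

Emit:
{"op": "step_arm", "data": {
  "deltas": [
    [0,0,3,0,0],
    [0,0,3,0,0],
    [0,0,0,0,0]
  ]
}}

```text
clock: 8.25
tool_pos: [0.5408, 0.0045, 0.2265]
tcp_rot: [-0.0, -0.179, 0.984, -0.0]
contact_force: [-3.2, -1.5, 4.6]
finger_gap: 0.0002
grip_force: 2.4
```

Emit:
{"op": "step_arm", "data": {
  "deltas": [
    [0,0,3,0,0],
    [0,0,3,0,0],
    [0,0,0,0,0]
  ]
}}

```text
clock: 8.55
tool_pos: [0.5408, 0.0044, 0.2207]
tcp_rot: [-0.0, -0.179, 0.984, -0.0]
contact_force: [-4.2, -1.4, 5.2]
finger_gap: -0.0002
grip_force: 2.8
```

Emit:
{"op": "step_arm", "data": {
  "deltas": [
    [0,0,2,0,0],
    [0,0,2,0,0],
    [0,0,0,0,0]
  ]
}}

```text
clock: 8.85
tool_pos: [0.5408, 0.0044, 0.217]
tcp_rot: [-0.0, -0.179, 0.984, -0.0]
contact_force: [-4.8, -2.3, 6.5]
finger_gap: -0.0001
grip_force: 3.1
```

Emit:
{"op": "step_arm", "data": {
  "deltas": [
    [0,0,2,0,0],
    [0,0,0,0,0]
  ]
}}

```text
clock: 9.05
tool_pos: [0.5408, 0.0044, 0.2151]
tcp_rot: [-0.0, -0.179, 0.984, -0.0]
contact_force: [-4.2, -2.1, 6.1]
finger_gap: 0.0
grip_force: 3.3
```

Emit:
{"op": "step_arm", "data": {
  "deltas": [
    [0,0,2,0,0],
    [0,0,2,0,0],
    [0,0,0,0,0]
  ]
}}

```text
clock: 9.35
tool_pos: [0.5408, 0.0044, 0.2111]
tcp_rot: [-0.0, -0.179, 0.984, -0.0]
contact_force: [-4.4, -2.7, 6.6]
finger_gap: 0.0001
grip_force: 3.4
```

Emit:
{"op": "step_arm", "data": {
  "deltas": [
    [0,0,2,0,0],
    [0,0,0,0,0]
  ]
}}

```text
clock: 9.55
tool_pos: [0.5409, 0.0045, 0.2092]
tcp_rot: [0.0, -0.179, 0.984, -0.0]
contact_force: [-4.4, -2.1, 6.4]
finger_gap: 0.0001
grip_force: 3.5
```

Emit:
{"op": "step_arm", "data": {
  "deltas": [
    [0,0,1,0,0],
    [0,0,0,0,0]
  ]
}}

```text
clock: 9.75
tool_pos: [0.5409, 0.0045, 0.2083]
tcp_rot: [0.0, -0.179, 0.984, -0.0]
contact_force: [-5.4, -0.8, 6.5]
finger_gap: -0.0001
grip_force: 3.6
```

Run:
```python
from rig import cams
from h import *
import cv2
f=cams.grab_frame("scene");u,v=map(int,proj(f,[.6,.03,.2]))
cv2.imwrite("pics/c4.png",cv2.resize(f["image"][v-50:v+50,u-50:u+50],(600,600),interpolation=2)[...,::-1])
```

```text
(no output)
```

View pics/c4.png

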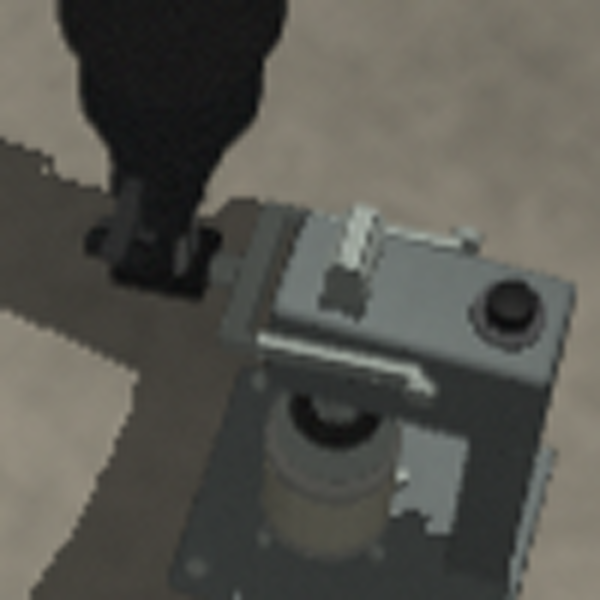

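The lever sits lower now (paddle edge row ~290 against ~280 before) and the fingertips are still on the paddle. I'll keep feeling for the stop.

Emit:
{"op": "step_arm", "data": {
  "deltas": [
    [0,0,1.5,0,0],
    [0,0,1,0,0],
    [0,0,0,0,0]
  ]
}}

```text
clock: 10.1
tool_pos: [0.541, 0.0046, 0.2054]
tcp_rot: [0.0, -0.179, 0.984, -0.0]
contact_force: [-2.3, -2.3, 5.5]
finger_gap: 0.0005
grip_force: 2.8
```

Emit:
{"op": "step_arm", "data": {
  "deltas": [
    [0,0,1,0,0],
    [0,0,1,0,0],
    [0,0,0,0,0]
  ]
}}

```text
clock: 10.4
tool_pos: [0.5412, 0.0046, 0.2036]
tcp_rot: [0.0, -0.179, 0.984, -0.0]
contact_force: [-1.8, -2.0, 6.1]
finger_gap: -0.0003
grip_force: 3.1
```

Emit:
{"op": "step_arm", "data": {
  "deltas": [
    [0,0,1,0,0],
    [0,0,1,0,0],
    [0,0,0,0,0]
  ]
}}

```text
clock: 10.7
tool_pos: [0.5413, 0.0047, 0.2018]
tcp_rot: [0.001, -0.179, 0.984, -0.0]
contact_force: [-1.2, -1.2, 6.2]
finger_gap: 0.0001
grip_force: 3.2
```

The force dropped near z≈0.206, so the ratchet clicked. That gives a full pump ending at about 0.204 and a rest contact at about 0.253.

Emit:
{"op": "step_arm", "data": {
  "deltas": [
    [0,0,-15,0,0],
    [0,0,-15,0,0],
    [0,0,-15,0,0],
    [0,0,-15,0,0],
    [0,0,0,0,0],
    [0,0,0,0,0]
  ]
}}

```text
clock: 11.3
tool_pos: [0.5411, 0.0052, 0.2611]
tcp_rot: [0.0, -0.179, 0.984, 0.0]
contact_force: [0.1, -0.2, -0.3]
finger_gap: -0.0002
grip_force: 0.0
```

Emit:
{"op": "step_arm", "data": {
  "deltas": [
    [0,0,8,0,0],
    [0,0,8,0,0],
    [0,0,8,0,0],
    [0,0,6,0,0],
    [0,0,3,0,0],
    [0,0,0,0,0]
  ]
}}

```text
clock: 11.9
tool_pos: [0.5407, 0.0045, 0.2279]
tcp_rot: [-0.0, -0.179, 0.984, -0.0]
contact_force: [-3.1, -1.3, 4.2]
finger_gap: 0.0005
grip_force: 2.0
```

Emit:
{"op": "step_arm", "data": {
  "deltas": [
    [0,0,3,0,0],
    [0,0,3,0,0],
    [0,0,0,0,0]
  ]
}}

```text
clock: 12.2
tool_pos: [0.5409, 0.0045, 0.2226]
tcp_rot: [0.0, -0.179, 0.984, -0.0]
contact_force: [-4.1, -2.1, 5.6]
finger_gap: -0.0001
grip_force: 2.6
```

Emit:
{"op": "step_arm", "data": {
  "deltas": [
    [0,0,3,0,0],
    [0,0,2,0,0],
    [0,0,0,0,0]
  ]
}}

```text
clock: 12.5
tool_pos: [0.541, 0.0044, 0.218]
tcp_rot: [0.0, -0.179, 0.984, -0.0]
contact_force: [-3.6, -1.5, 6.6]
finger_gap: -0.0001
grip_force: 3.1
```

Emit:
{"op": "step_arm", "data": {
  "deltas": [
    [0,0,2,0,0],
    [0,0,2,0,0],
    [0,0,0,0,0]
  ]
}}

```text
clock: 12.8
tool_pos: [0.541, 0.0044, 0.2141]
tcp_rot: [0.0, -0.179, 0.984, -0.0]
contact_force: [-3.6, -1.6, 6.5]
finger_gap: -0.0001
grip_force: 3.3
```

Emit:
{"op": "step_arm", "data": {
  "deltas": [
    [0,0,2,0,0],
    [0,0,2,0,0],
    [0,0,0,0,0]
  ]
}}

```text
clock: 13.1
tool_pos: [0.5411, 0.0045, 0.2101]
tcp_rot: [0.0, -0.179, 0.984, -0.0]
contact_force: [-3.7, -1.5, 6.7]
finger_gap: 0.0001
grip_force: 3.6
```

Emit:
{"op": "step_arm", "data": {
  "deltas": [
    [0,0,2,0,0],
    [0,0,2,0,0],
    [0,0,0,0,0]
  ]
}}

```text
clock: 13.4
tool_pos: [0.5413, 0.0046, 0.2059]
tcp_rot: [0.001, -0.179, 0.984, -0.0]
contact_force: [-3.2, -1.1, 5.0]
finger_gap: -0.0002
grip_force: 2.8
```

Emit:
{"op": "step_arm", "data": {
  "deltas": [
    [0,0,1.5,0,0],
    [0,0,1,0,0],
    [0,0,0,0,0]
  ]
}}

```text
clock: 13.7
tool_pos: [0.5414, 0.0047, 0.2037]
tcp_rot: [0.001, -0.179, 0.984, -0.0]
contact_force: [-3.1, -1.6, 6.4]
finger_gap: -0.0001
grip_force: 3.2
```

Emit:
{"op": "step_arm", "data": {
  "deltas": [
    [0,0,-15,0,0],
    [0,0,-15,0,0],
    [0,0,-15,0,0],
    [0,0,-15,0,0],
    [0,0,0,0,0],
    [0,0,0,0,0]
  ]
}}

```text
clock: 14.3
tool_pos: [0.5412, 0.0051, 0.2627]
tcp_rot: [0.0, -0.179, 0.984, 0.0]
contact_force: [0.4, 0.6, -1.4]
finger_gap: -0.0002
grip_force: 0.0
```

Emit:
{"op": "step_arm", "data": {
  "deltas": [
    [0,0,9,0,0],
    [0,0,9,0,0],
    [0,0,9,0,0],
    [0,0,6,0,0],
    [0,0,2,0,0],
    [0,0,0,0,0]
  ]
}}

```text
clock: 14.9
tool_pos: [0.5408, 0.0045, 0.2277]
tcp_rot: [-0.0, -0.179, 0.984, -0.0]
contact_force: [-2.6, -0.8, 4.7]
finger_gap: 0.0002
grip_force: 2.1
```

Emit:
{"op": "step_arm", "data": {
  "deltas": [
    [0,0,2,0,0],
    [0,0,2,0,0],
    [0,0,0,0,0]
  ]
}}

```text
clock: 15.2
tool_pos: [0.541, 0.0045, 0.2243]
tcp_rot: [0.0, -0.179, 0.984, -0.0]
contact_force: [-3.8, -1.2, 5.3]
finger_gap: -0.0
grip_force: 2.6
```

Emit:
{"op": "step_arm", "data": {
  "deltas": [
    [0,0,2,0,0],
    [0,0,1,0,0],
    [0,0,0,0,0]
  ]
}}

```text
clock: 15.5
tool_pos: [0.541, 0.0045, 0.2215]
tcp_rot: [0.0, -0.179, 0.984, -0.0]
contact_force: [-5.2, -1.6, 5.6]
finger_gap: 0.0002
grip_force: 2.9
```

Emit:
{"op": "step_arm", "data": {
  "deltas": [
    [0,0,2,0,0],
    [0,0,1.5,0,0],
    [0,0,0,0,0]
  ]
}}

```text
clock: 15.8
tool_pos: [0.541, 0.0045, 0.2181]
tcp_rot: [0.0, -0.179, 0.984, -0.0]
contact_force: [-4.1, -1.4, 6.6]
finger_gap: -0.0001
grip_force: 3.2
```

Emit:
{"op": "step_arm", "data": {
  "deltas": [
    [0,0,2,0,0],
    [0,0,1.5,0,0],
    [0,0,0,0,0]
  ]
}}

```text
clock: 16.1
tool_pos: [0.541, 0.0045, 0.2148]
tcp_rot: [0.001, -0.179, 0.984, -0.0]
contact_force: [-5.7, -1.0, 8.1]
finger_gap: -0.0002
grip_force: 3.8
```

Emit:
{"op": "step_arm", "data": {
  "deltas": [
    [0,0,2,0,0],
    [0,0,1.5,0,0],
    [0,0,0,0,0]
  ]
}}

```text
clock: 16.4
tool_pos: [0.5411, 0.0044, 0.2123]
tcp_rot: [0.001, -0.179, 0.984, -0.0]
contact_force: [-6.9, -0.9, 10.3]
finger_gap: 0.0002
grip_force: 5.6
```

Emit:
{"op": "step_arm", "data": {
  "deltas": [
    [0,0,2,0,0],
    [0,0,1.5,0,0],
    [0,0,0,0,0]
  ]
}}

```text
clock: 16.7
tool_pos: [0.5412, 0.0045, 0.209]
tcp_rot: [0.001, -0.179, 0.984, -0.0]
contact_force: [-6.8, -1.4, 11.8]
finger_gap: -0.0
grip_force: 5.9
```

The lid is now sliding. I'll finish this pump gently.

Emit:
{"op": "step_arm", "data": {
  "deltas": [
    [0,0,1.5,0,0],
    [0,0,1,0,0],
    [0,0,0,0,0]
  ]
}}

```text
clock: 17.0
tool_pos: [0.5413, 0.0045, 0.2067]
tcp_rot: [0.001, -0.179, 0.984, -0.0]
contact_force: [-6.8, -0.3, 11.2]
finger_gap: 0.0001
grip_force: 6.0
```

Emit:
{"op": "step_arm", "data": {
  "deltas": [
    [0,0,1.5,0,0],
    [0,0,1,0,0],
    [0,0,0,0,0]
  ]
}}

```text
clock: 17.3
tool_pos: [0.5415, 0.0046, 0.2038]
tcp_rot: [0.001, -0.179, 0.984, -0.0]
contact_force: [-5.5, -0.7, 9.6]
finger_gap: -0.0003
grip_force: 5.2
```

Emit:
{"op": "step_arm", "data": {
  "deltas": [
    [0,0,-15,0,0],
    [0,0,-15,0,0],
    [0,0,-15,0,0],
    [0,0,-15,0,0],
    [0,0,0,0,0],
    [0,0,0,0,0]
  ]
}}

```text
clock: 17.9
tool_pos: [0.5411, 0.0051, 0.2615]
tcp_rot: [0.0, -0.179, 0.984, 0.0]
contact_force: [0.8, 0.6, -0.9]
finger_gap: 0.0002
grip_force: 0.0
```

Emit:
{"op": "step_arm", "data": {
  "deltas": [
    [0,0,9,0,0],
    [0,0,9,0,0],
    [0,0,7,0,0],
    [0,0,5,0,0],
    [0,0,2,0,0],
    [0,0,0,0,0]
  ]
}}

```text
clock: 18.5
tool_pos: [0.5408, 0.0045, 0.2298]
tcp_rot: [-0.0, -0.179, 0.984, -0.0]
contact_force: [-2.8, -0.2, 4.7]
finger_gap: -0.0001
grip_force: 2.2
```

Emit:
{"op": "step_arm", "data": {
  "deltas": [
    [0,0,2,0,0],
    [0,0,1,0,0],
    [0,0,0,0,0]
  ]
}}

```text
clock: 18.8
tool_pos: [0.541, 0.0045, 0.2279]
tcp_rot: [0.001, -0.179, 0.984, -0.0]
contact_force: [-4.2, -0.2, 7.8]
finger_gap: 0.0
grip_force: 3.6
```

Emit:
{"op": "step_arm", "data": {
  "deltas": [
    [0,0,1,0,0],
    [0,0,1,0,0],
    [0,0,0,0,0]
  ]
}}

```text
clock: 19.1
tool_pos: [0.5409, 0.0044, 0.2263]
tcp_rot: [0.001, -0.179, 0.984, -0.0]
contact_force: [-6.1, -1.2, 8.1]
finger_gap: 0.0001
grip_force: 4.3
```

Emit:
{"op": "step_arm", "data": {
  "deltas": [
    [0,0,1,0,0],
    [0,0,1,0,0],
    [0,0,0,0,0]
  ]
}}

```text
clock: 19.4
tool_pos: [0.5408, 0.0044, 0.2245]
tcp_rot: [0.001, -0.179, 0.984, -0.0]
contact_force: [-6.0, 1.0, 8.9]
finger_gap: 0.0005
grip_force: 4.7
```

Emit:
{"op": "step_arm", "data": {
  "deltas": [
    [0,0,1,0,0],
    [0,0,1,0,0],
    [0,0,0,0,0]
  ]
}}

```text
clock: 19.7
tool_pos: [0.5408, 0.0043, 0.2226]
tcp_rot: [0.001, -0.179, 0.984, -0.0]
contact_force: [-5.9, -0.7, 9.9]
finger_gap: -0.0001
grip_force: 4.9
```

Emit:
{"op": "step_arm", "data": {
  "deltas": [
    [0,0,1,0,0],
    [0,0,1,0,0],
    [0,0,0,0,0]
  ]
}}

```text
clock: 20.0
tool_pos: [0.5407, 0.0043, 0.2207]
tcp_rot: [0.001, -0.179, 0.984, -0.0]
contact_force: [-7.6, -0.9, 9.6]
finger_gap: -0.0002
grip_force: 5.3
```

Emit:
{"op": "step_arm", "data": {
  "deltas": [
    [0,0,1,0,0],
    [0,0,1,0,0],
    [0,0,0,0,0]
  ]
}}

```text
clock: 20.3
tool_pos: [0.5407, 0.0042, 0.2188]
tcp_rot: [0.001, -0.179, 0.984, -0.0]
contact_force: [-8.0, -0.3, 11.1]
finger_gap: 0.0002
grip_force: 5.5
```

Emit:
{"op": "step_arm", "data": {
  "deltas": [
    [0,0,1,0,0],
    [0,0,1,0,0],
    [0,0,0,0,0]
  ]
}}

```text
clock: 20.6
tool_pos: [0.5407, 0.0042, 0.2168]
tcp_rot: [0.001, -0.179, 0.984, -0.0]
contact_force: [-8.0, -0.6, 11.0]
finger_gap: -0.0001
grip_force: 5.6
```

Emit:
{"op": "step_arm", "data": {
  "deltas": [
    [0,0,1,0,0],
    [0,0,1,0,0],
    [0,0,0,0,0]
  ]
}}

```text
clock: 20.9
tool_pos: [0.5407, 0.0042, 0.2149]
tcp_rot: [0.001, -0.179, 0.984, -0.0]
contact_force: [-7.5, -0.7, 11.2]
finger_gap: -0.0002
grip_force: 5.8
```

Emit:
{"op": "step_arm", "data": {
  "deltas": [
    [0,0,1,0,0],
    [0,0,1,0,0],
    [0,0,0,0,0]
  ]
}}

```text
clock: 21.2
tool_pos: [0.5407, 0.0042, 0.2129]
tcp_rot: [0.001, -0.179, 0.984, -0.0]
contact_force: [-7.9, -0.2, 11.5]
finger_gap: 0.0003
grip_force: 5.9
```

Emit:
{"op": "step_arm", "data": {
  "deltas": [
    [0,0,1,0,0],
    [0,0,1,0,0],
    [0,0,0,0,0]
  ]
}}

```text
clock: 21.5
tool_pos: [0.5408, 0.0042, 0.2113]
tcp_rot: [0.001, -0.179, 0.984, -0.0]
contact_force: [-8.6, -1.6, 13.9]
finger_gap: 0.0
grip_force: 6.7
```

Emit:
{"op": "step_arm", "data": {
  "deltas": [
    [0,0,1,0,0],
    [0,0,1,0,0],
    [0,0,0,0,0]
  ]
}}

```text
clock: 21.8
tool_pos: [0.5408, 0.0043, 0.2099]
tcp_rot: [0.001, -0.179, 0.984, -0.001]
contact_force: [-9.9, -0.7, 14.8]
finger_gap: 0.0001
grip_force: 7.9
```

Emit:
{"op": "step_arm", "data": {
  "deltas": [
    [0,0,1,0,0],
    [0,0,1,0,0],
    [0,0,0,0,0]
  ]
}}

```text
clock: 22.1
tool_pos: [0.5409, 0.0042, 0.2085]
tcp_rot: [0.002, -0.179, 0.984, -0.001]
contact_force: [-10.7, 0.2, 17.3]
finger_gap: -0.0002
grip_force: 9.0
```

Emit:
{"op": "step_arm", "data": {
  "deltas": [
    [0,0,1,0,0],
    [0,0,1,0,0],
    [0,0,0,0,0]
  ]
}}

```text
clock: 22.4
tool_pos: [0.541, 0.0042, 0.2072]
tcp_rot: [0.002, -0.179, 0.984, -0.001]
contact_force: [-11.4, 0.9, 19.6]
finger_gap: -0.0001
grip_force: 10.2
```

The lid has bottomed; the force climbed steeply to 19.6 N, further than I meant to go. I'm backing off now and moving to the button.

Emit:
{"op": "step_arm", "data": {
  "deltas": [
    [0,0,-15,0,0],
    [0,0,-20,0,0],
    [0,0,-30,0,0],
    [0,0,-35,0,0],
    [0,0,-35,0,0],
    [0,0,0,0,0],
    [0,0,0,0,0]
  ]
}}

```text
clock: 23.1
tool_pos: [0.5415, 0.0054, 0.3378]
tcp_rot: [0.001, -0.179, 0.984, 0.001]
contact_force: [0.4, 0.2, -0.6]
finger_gap: 0.0002
grip_force: 0.0
```

```bash
python3 d.py .675 .0737 .275
```

```text
xt [-0.936 -0.352 -0.002] zt [ 0.002  0.002 -1.   ] [0.5415453  0.00537534 0.33780743] [ 0.38397506  0.23410328 -0.61825751] [ 0.38 -0.08  0.17 -0.   -1.81 -1.59] 23.1 0.00021551318657371418
delta mm [-148.8   16.9   63.1]
```

Emit:
{"op": "step_arm", "data": {
  "deltas": [
    [-30,3.4,0,0,0],
    [-30,3.4,0,0,0],
    [-30,3.4,0,0,0],
    [-30,3.4,0,0,0],
    [-29,3.4,0,0,0],
    [0,0,20,0,0],
    [0,0,20,0,0],
    [0,0,15,0,0],
    [0,0,0,0,0],
    [0,0,0,0,0]
  ]
}}

```text
clock: 24.1
tool_pos: [0.6743, 0.0731, 0.2818]
tcp_rot: [-0.001, -0.179, 0.984, -0.0]
contact_force: [-0.4, 0.2, 0.7]
finger_gap: -0.0
grip_force: 0.0
```

```bash
python3 d.py .675 .0737 .271
python3 - <<'E'
from rig import cams
from h import *
import cv2
o=[]
for c in("scene","top"):
    f=cams.grab_frame(c);u,v=map(int,proj(f,[.65,.05,.25]))
    o.append(cv2.resize(f["image"][v-50:v+50,u-50:u+50],(400,400),interpolation=2))
cv2.imwrite("pics/c5.png",np.hstack(o)[...,::-1])
E
```

```text
xt [-0.936 -0.352  0.002] zt [-0.001 -0.001 -1.   ] [0.67430428 0.07312531 0.28177277] [-0.40499987  0.16752712  0.70783777] [ 0.4   0.27  0.43 -0.   -1.74 -1.61] 24.1 -1.0527400833034111e-06
delta mm [-0.9  0.3 10.8]
```

View pics/c5.png

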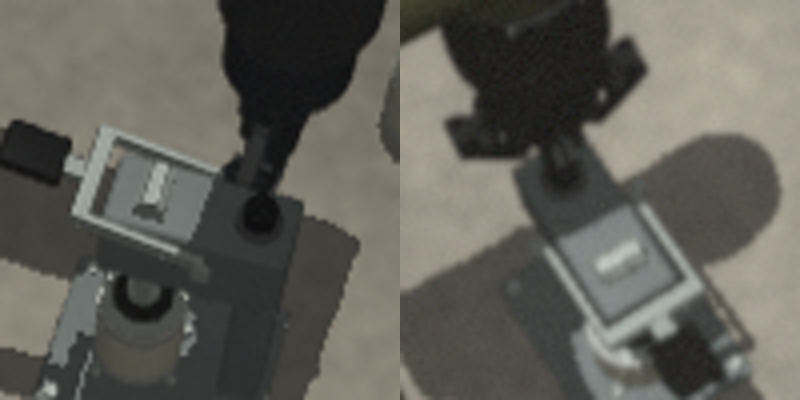

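The tip is over the button (scene crop ≈(262,205)) and the trigger is back up. I'll press now.

Emit:
{"op": "step_arm", "data": {
  "deltas": [
    [-1,0,5,0,0],
    [0,0,5,0,0],
    [0,0,4,0,0],
    [0,0,4,0,0],
    [0,0,0,0,0]
  ]
}}

```text
clock: 24.7
tool_pos: [0.6751, 0.0735, 0.2636]
tcp_rot: [-0.001, -0.179, 0.984, 0.0]
contact_force: [-0.3, 0.1, -0.3]
finger_gap: -0.0003
grip_force: 0.0
```

Emit:
{"op": "step_arm", "data": {
  "deltas": [
    [0,0,2,0,0],
    [0,0,2,0,0],
    [0,0,0,0,0]
  ]
}}

```text
clock: 25.0
tool_pos: [0.6753, 0.0736, 0.2603]
tcp_rot: [-0.0, -0.179, 0.984, 0.0]
contact_force: [0.4, -0.0, -0.9]
finger_gap: 0.0
grip_force: 0.0
```

Emit:
{"op": "step_arm", "data": {
  "deltas": [
    [0,0,2,0,0],
    [0,0,1,0,0],
    [0,0,0,0,0]
  ]
}}

```text
clock: 25.3
tool_pos: [0.6753, 0.0735, 0.2574]
tcp_rot: [-0.0, -0.179, 0.984, 0.0]
contact_force: [-0.0, -0.4, 0.2]
finger_gap: -0.0002
grip_force: 0.0
```

Emit:
{"op": "step_arm", "data": {
  "deltas": [
    [0,0,2,0,0],
    [0,0,2,0,0],
    [0,0,0,0,0]
  ]
}}

```text
clock: 25.6
tool_pos: [0.6752, 0.0735, 0.253]
tcp_rot: [-0.0, -0.179, 0.984, 0.0]
contact_force: [-0.2, 1.0, 0.3]
finger_gap: -0.0005
grip_force: 0.0
```

Emit:
{"op": "step_arm", "data": {
  "deltas": [
    [0,0,2,0,0],
    [0,0,2,0,0],
    [0,0,0,0,0]
  ]
}}

```text
clock: 25.9
tool_pos: [0.6754, 0.0735, 0.2499]
tcp_rot: [0.0, -0.179, 0.984, -0.0]
contact_force: [-0.6, -1.0, 0.9]
finger_gap: 0.0004
grip_force: 0.7
```

Emit:
{"op": "step_arm", "data": {
  "deltas": [
    [0,0,2,0,0],
    [0,0,1,0,0],
    [0,0,0,0,0]
  ]
}}

```text
clock: 26.2
tool_pos: [0.6756, 0.0734, 0.2472]
tcp_rot: [0.001, -0.179, 0.984, -0.0]
contact_force: [2.8, 0.3, 1.1]
finger_gap: 0.0
grip_force: 0.0
```

Emit:
{"op": "step_arm", "data": {
  "deltas": [
    [0,0,1,0,0],
    [0,0,1,0,0],
    [0,0,0,0,0]
  ]
}}

```text
clock: 26.5
tool_pos: [0.6754, 0.0734, 0.2448]
tcp_rot: [0.0, -0.179, 0.984, -0.0]
contact_force: [-0.5, -1.3, 2.7]
finger_gap: 0.0003
grip_force: 0.9
```

```bash
python3 d.py .675 .0737 .245
python3 - <<'E'
from rig import cams
from h import *
import cv2
o=[]
for c in("scene","top"):
    f=cams.grab_frame(c);u,v=map(int,proj(f,[.65,.05,.25]))
    o.append(cv2.resize(f["image"][v-50:v+50,u-50:u+50],(400,400),interpolation=2))
cv2.imwrite("pics/c6.png",np.hstack(o)[...,::-1])
E
```

```text
xt [-0.936 -0.352 -0.   ] zt [ 0.  0. -1.] [0.67544226 0.07342877 0.24478711] [-0.4929761  -1.26773625  2.66649939] [ 0.4   0.26  0.35  0.   -1.67 -1.61] 26.5 0.00029008791557373756
delta mm [ 0.3  0.4 -0.2]
```

View pics/c6.png

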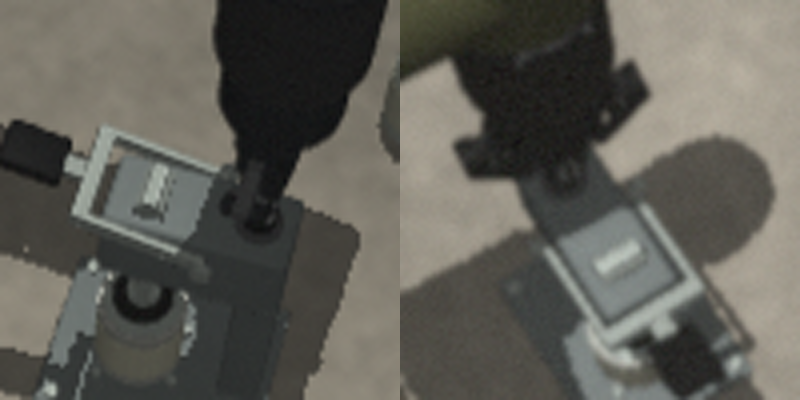

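The tip is on the button, which is partly pressed, and the ram is still down. I'll keep pressing.

Emit:
{"op": "step_arm", "data": {
  "deltas": [
    [0,0,1,0,0],
    [0,0,1,0,0],
    [0,0,0,0,0]
  ]
}}

```text
clock: 26.9
tool_pos: [0.6755, 0.0735, 0.2429]
tcp_rot: [0.0, -0.179, 0.984, -0.0]
contact_force: [1.7, 2.1, 2.4]
finger_gap: -0.0002
grip_force: 0.0
```

Emit:
{"op": "step_arm", "data": {
  "deltas": [
    [0,0,1,0,0],
    [0,0,1,0,0],
    [0,0,0,0,0]
  ]
}}

```text
clock: 27.2
tool_pos: [0.6754, 0.0735, 0.2406]
tcp_rot: [0.0, -0.179, 0.984, 0.0]
contact_force: [1.4, -0.1, 2.0]
finger_gap: 0.0
grip_force: 0.0
```

Emit:
{"op": "step_arm", "data": {
  "deltas": [
    [0,0,1,0,0],
    [0,0,0,0,0],
    [0,0,0,0,0],
    [0,0,0,0,0]
  ]
}}

```text
clock: 27.6
tool_pos: [0.6754, 0.0734, 0.2398]
tcp_rot: [0.0, -0.179, 0.984, -0.0]
contact_force: [0.4, 0.7, 5.6]
finger_gap: 0.0001
grip_force: 2.6
```

Run:
```python
from rig import cams
from h import *
import cv2
o=[]
for c in("scene","top"):
    f=cams.grab_frame(c);u,v=map(int,proj(f,[.65,.05,.25]))
    o.append(cv2.resize(f["image"][v-50:v+50,u-50:u+50],(400,400),interpolation=2))
cv2.imwrite("pics/c7.png",np.hstack(o)[...,::-1])
```

```text
(no output)
```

View pics/c7.png

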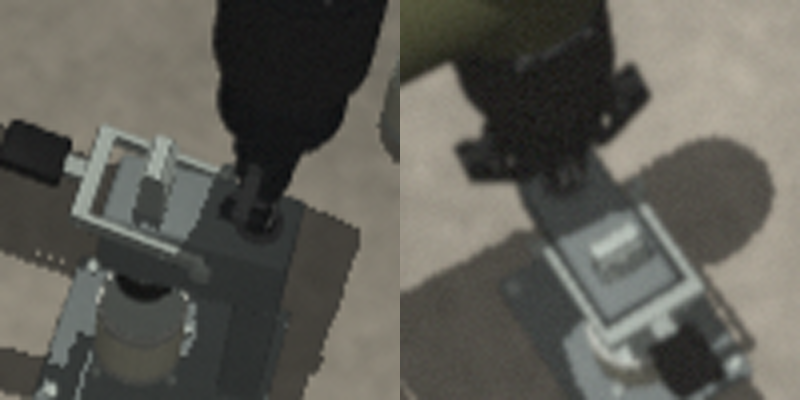

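The rack bar has risen and the pad is off the lid. I'll press slightly deeper, hold, then lift off.

Emit:
{"op": "step_arm", "data": {
  "deltas": [
    [0,0,1,0,0],
    [0,0,1,0,0],
    [0,0,0,0,0],
    [0,0,0,0,0],
    [0,0,0,0,0],
    [0,0,0,0,0],
    [0,0,0,0,0],
    [0,0,0,0,0],
    [0,0,0,0,0],
    [0,0,0,0,0]
  ]
}}

```text
clock: 28.7
tool_pos: [0.6754, 0.0735, 0.238]
tcp_rot: [0.0, -0.179, 0.984, -0.0]
contact_force: [0.8, 0.5, 6.5]
finger_gap: -0.0
grip_force: 3.0
```

Emit:
{"op": "step_arm", "data": {
  "deltas": [
    [0,0,-10,0,0],
    [0,0,-20,0,0],
    [0,0,-30,0,0],
    [0,0,-30,0,0],
    [0,0,-20,0,0],
    [30,0,0,0,0],
    [40,0,0,0,0],
    [40,0,0,0,0],
    [40,0,0,0,0],
    [0,0,0,0,0],
    [0,0,0,0,0]
  ]
}}

```text
clock: 29.8
tool_pos: [0.5342, 0.0206, 0.348]
tcp_rot: [0.0, -0.179, 0.984, 0.001]
contact_force: [0.0, -0.2, -0.6]
finger_gap: -0.0
grip_force: 0.0
```

Run:
```python
from rig import cams
from h import *
import cv2
f=cams.grab_frame("scene");u,v=map(int,proj(f,[.62,.045,.19]))
cv2.imwrite("pics/c8.png",cv2.resize(f["image"][v-50:v+50,u-50:u+50],(600,600),interpolation=2)[...,::-1])
```

```text
(no output)
```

View pics/c8.png

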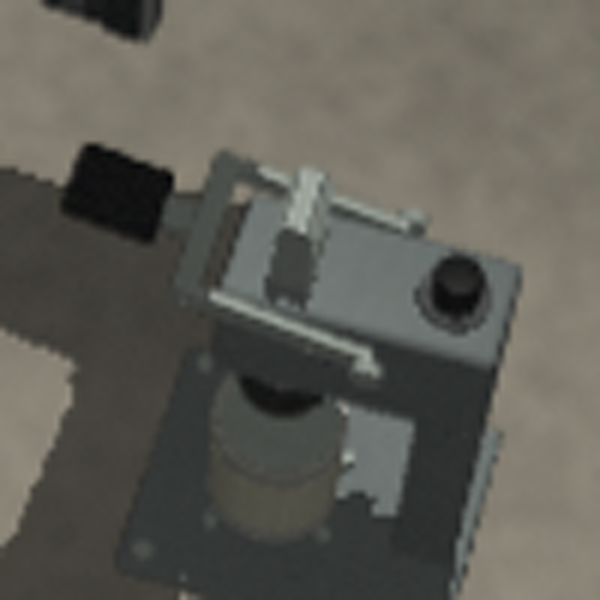

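The trigger and button are up and the rack stands tall, with its top at crop ≈(312,170). I'll check that against the expected 278 mm.

Run:
```python
from rig import cams
from h import *
f=cams.grab_frame("scene");u,v=map(int,proj(f,[.62,.045,.19]))
d=np.array([np.cos(.474),np.sin(.474)]);n=np.array([-d[1],d[0]])
A=np.array([.5415,.005])+.081*d
for z in(.23,.262,.27,.278):
  for a,b in((-5,-16),(-5,16),(5,-16),(5,16),(-16,-5),(-16,5),(16,-5),(16,5)):
    p=proj(f,[*(A+d*a/1e3+n*b/1e3),z]);print(z,a,b,round((p[0]-u+50)*6),round((p[1]-v+50)*6))
```

```text
0.23 -5 -16 272 282
0.23 -5 16 291 221
0.23 5 -16 294 287
0.23 5 16 313 227
0.23 -16 -5 254 254
0.23 -16 5 260 235
0.23 16 -5 325 273
0.23 16 5 331 254
0.262 -5 -16 276 243
0.262 -5 16 295 182
0.262 5 -16 299 249
0.262 5 16 318 188
0.262 -16 -5 258 216
0.262 -16 5 264 197
0.262 16 -5 330 234
0.262 16 5 336 215
0.27 -5 -16 277 233
0.27 -5 16 297 172
0.27 5 -16 300 239
0.27 5 16 319 178
0.27 -16 -5 259 206
0.27 -16 5 265 187
0.27 16 -5 332 225
0.27 16 5 338 205
0.278 -5 -16 278 223
0.278 -5 16 298 162
0.278 5 -16 301 229
0.278 5 16 321 168
0.278 -16 -5 259 196
0.278 -16 5 266 176
0.278 16 -5 333 215
0.278 16 5 339 195
```

```bash
python3 -c "
from rig import ctrl
print(ctrl.close_job())"
```

```text
the job is handed in; nothing more can be done
None
```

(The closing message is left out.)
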